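# Lock the set height of a bench screw jack

## Task

The screw jack on the bench has just been set to the height of the setting block; lock it without losing the setting. Run the lock nut's red-balled lever clockwise until the nut lands on the casting, then hold the spindle by its black-balled bar while you tighten the nut, by pinching lever and bar together from outside: pull it up firmly but do not overdo it. Let go, and leave the other things on the bench alone.

Things in the scene. Friction and masses are not known exactly. Their poses are not given: they have to be found in the camera images.
- jack: green cast-iron foot of the screw jack, bolted to the bench (cannot move): round flange 110 mm across and 13 mm high, neck 50 mm across, top face at z = 51 mm. Origin on the spindle axis at bench height; the spindle axis is vertical through it
- spindle: steel adjusting screw of the jack (20 mm right-hand thread) with a round pad 50 mm across on top, 112 mm over the bench. It carries one level 10 mm bar ending in a black ball. Origin on the axis at bench height, x along the bar. Its thread is stiff: about 5 N sideways on the black ball turns it, either way, and turning it loses the setting
- bar_ball (a point): centre of the black ball (20 mm across) at the end of the spindle's bar: 80 mm from the spindle axis, 85 mm over the bench; the setting is kept if it ends within 8 mm of where it was at the start
- nut: dark hexagonal lock nut (41 mm over corners, 16 mm high) just over the casting, under the bar, with a 10 mm lever rising outward to a red ball. Origin on the axis near bench height, x along the lever. Clockwise from above screws it down. It starts 0.7 to 1.6 rad short of landing on the casting and spins freely till then (under 1 N at the ball)
- nut_ball (a point): centre of the red ball (20 mm) on the nut's lever: 80 mm from the axis, 85 mm over the bench, at the start 1.1 to 2.4 rad anticlockwise of the black ball. Where it stands when the nut lands cannot be known beforehand: 0.42 to 0.74 rad anticlockwise of the black ball. From then on 5 N on the lever alone drags the spindle round with it
- nut_nip (a joint): how far (rad) the landed nut is tightened: 0 until it is pulled up against the held spindle, which starts at 8 N on the red ball; 0.02 at 11 N, 0.05 at 15 N, 0.08 at 20 N (1 mm at the ball per 2 N). Tight is 13 to 20 N; over 25 N on the nut or its lever strips the thread. What was gained stays on letting go, up to 0.05
- setting_block: dark hardwood block 45 x 45 x 112 mm standing loose about 125 mm from the jack on the side away from its levers; origin at the centre of its underside
- mallet: rubber mallet lying on the bench, black head 60 mm across and 105 mm long, handle 270 mm; origin under the centre of the head, handle to its -x; 60 mm high
- block_plane: small blue hand plane, 165 x 50 x 60 mm, lying on its sole; origin at the centre of its underside
- try_square: try square lying flat: dark wooden stock 110 x 18 x 16 mm with a steel blade 160 mm long and 30 mm wide; origin at the centre of the stock's underside, blade to +x
Not all that is in view belongs to the job. There is more than one size of the jack; the job needs the smallest.

How it is judged:
By the outcome, as a careful person would: the job done as asked, in the order asked, and still so for the second after the job is handed in, with the robot touching nothing.
It also fails if it takes over 51 s, if anything falls off the work surface, if the arm or the gripper's body presses on something with over 40 N, if the wrist force passes 120 N, or if a joint passes its speed limit or range.

## Robot

A 6-joint arm with a two-finger parallel gripper is mounted at the origin on the work surface. World frame = base frame: x ahead of the robot, y to its left, z up, the work surface at z = 0. Lengths are in m, angles in rad, forces in N, time in s.
With the tool pointing down it reaches from about 0.15 to 0.775 m from the base axis. Payload 6.1 kg.
Tool frame: the origin (TCP) lies between the finger pads; the fingertips stand 11 mm ahead of it and the grasp point (between the pads) lies 8 mm behind it; z points along the fingers, y is the line along which they close (so a half turn about z gives the same grasp; the last joint's range is limited). The gripper opens to 85 mm and grips with 20 to 120 N. Pads are 22 mm wide; open, the fingers measure 114 mm over their backs; the gripper's body (76 mm by 85 mm) begins 54 mm behind the grasp point. The pads swing forward as they close: fully open they stand 13 mm farther back than shut.
Start: joints at [-1.213, 0.126, -0.04, 1.405, 0, 1.571], TCP at [0.184, -0.492, 0.242] pointing down, gripper open.
Joint ranges: [-2.72, 2.72], [-0.95, 1.95], [-1.27, 1.35], [-1.78, 2.02], [-1.46, 1.47], [-3.14, 3.14]. Speed limits (rad/s): [2.39, 2.39, 3.01, 3.14, 3.14, 3.14].

## Interface

Orientations are given as [roll, pitch, yaw] about the fixed x, y, z axes, in that order (R = Rz(yaw) Ry(pitch) Rx(roll)).
In Python, from station import get_state, vision, env, spotter gives the robot as it stands. The module is installed in compiled form; this text tells all that it offers.
- The arm moves only by the tool move_arm, never from a script. Its argument "steps" is text: rows parted by semicolons, each of 7 numbers parted by spaces: the turn, a rotation vector about the tool's x, y, z in degrees, then the shift along the tool's x, y, z in units of 25 mm (1.0 is 25 mm), then the opening, from 0 (shut) to 1 (fully open). In form: ax ay az dx dy dz grip; .... A call has 1 to 10 rows; each row shifts and turns the commanded pose from where the row before left it, along the tool's axes as they then stand; what a row does not reach is not made up. A row lasts 1/8 s, in which the tool goes at most 62.5 mm and 10.7 degrees, less where a joint would pass 70% of its speed; a pose out of reach is approached as far as the arm can. A call is refused whole if a number of a shift passes 1 or a number of a turn 10.7, either way. A call with a gripper value outside its range is refused whole. The fingers move at their own pace and stop on an object; "force" is the grip in N (left out, the last holds). Time passes only in rows, so rows that do not move let the fingers close. It gives the time, the measured TCP pose, the force, the opening and the grip force at its end, in the units of the state.
- get_state(): the state, without advancing time (a new reading comes with each control period).
- vision.snapshot(name): name is "scene" or "top"; returns the picture (400x640x3 uint8, blue, green, red); there is no depth.
- vision.camera_params(name): a dict with "K" (3x3 intrinsics, pixels), "k1" (the pictures are not rectified: a ray, as slopes to the right and down, at radius r is drawn at 1 + k1 r^2 times it, then the intrinsics apply), "R" (3x3) and "t" (3): a world point X has camera coordinates R X + t. Camera axes: x right, y down, z forward; pixel columns grow to the right and rows downward; lengths in m; the calibration is good to about 2 mm. A picture is of the moment at which its call begins. camera_params takes no time and is no camera call.
- env.finish_job(): hands the job in; it is judged then, once.
Trained networks look in the newest picture that a camera, given by its name, has taken for a name from the list of things; names that differ only in an ending like _2 or _b are one class to them, and where a whole thing is asked for, a point or a joint stands for the part that bears it (a point fixed in the world has none). Each returns a list of dicts, best first, with "confidence" (0 to 1); they miss things now and then, are a little off and sometimes report something else, mostly with a low value. They report only what shows in the picture. A call takes as long as a camera call. They do not tell look-alikes from the thing itself.
- spotter.outline_of(camera, target): "region" (400x640 bool, what is visible of it) and "uv" ([column, row] in pixels, amid what is visible of it).
The state is a dict: "time": time; "joint_pos": joint angles; "dq": joint speeds; "tau": joint torques, N m; "tcp_pos": TCP position; "orientation": TCP orientation; "wrist_force": force on the tool from outside, world axes, zero at the start; "torque": the same for the moment, N m; "finger_gap": finger opening in m; "grasp_force": force on a finger pad.
Only numpy, scipy, OpenCV 4.12 (cv2) and the standard library are available. Lean on these libraries where they do the work, as an engineer would, in place of code of your own. Each camera call takes 0.05 s, during which the arm holds its last target. There are 200 camera calls.

## Working session

There is one attempt and no reset: what is moved stays moved. The work goes in short steps, Python scripts to look and compute and a tool call to move; the robot and the scene stay as the last step left them, time stands still between calls to the robot, and variables do not carry over. Pictures are saved under pics/ and viewed, at most 10 in all, crops included, and the job is handed in when it is done.

Besides the shell and the picture viewer there is one more tool, called after "Request:" as name(argument=value, ...) on one line, values as JSON. move_arm: Moves the arm, as the interface text tells. Its arguments: {"type":"object","properties":{"steps":{"type":"string"},"force":{"type":"number"}},"required":["steps"]}

```bash
mkdir -p pics; cat > h.py <<'E'
import numpy as np, cv2
from station import get_state, vision, env, spotter
def ray(cam,uv):
    p=vision.camera_params(cam);K=np.array(p["K"]);R=np.array(p["R"]);t=np.array(p["t"])
    d=cv2.undistortPoints(np.array([[uv]],float),K,np.array([p["k1"],0,0,0,0.]))[0,0]
    return -R.T@t, R.T@np.array([d[0],d[1],1])
def atz(cam,uv,z):
    o,d=ray(cam,uv); return o+d*(z-o[2])/d[2]
def proj(cam,X):
    p=vision.camera_params(cam)
    return cv2.projectPoints(np.array([X],float),cv2.Rodrigues(np.array(p["R"]))[0],np.array(p["t"],float),np.array(p["K"]),np.array([p["k1"],0,0,0,0.]))[0][0,0]
E
python3 - <<'E'
from h import *
for c in("scene","top"):
    im=vision.snapshot(c); cv2.imwrite(f"pics/{c}0.png",im)
    for n in("jack","spindle","nut","bar_ball","nut_ball","setting_block"):
        for r in spotter.outline_of(c,n):
            print(c,n,round(r["confidence"],2),np.round(r["uv"]),r["region"].sum())
s=get_state();print(s)
E
```

```text
scene jack 0.71 [317. 214.] 1390
scene jack 0.59 [397. 240.] 3612
scene jack 0.57 [220. 208.] 2707
scene spindle 0.77 [226. 188.] 1108
scene spindle 0.76 [394. 218.] 1478
scene spindle 0.6 [320. 197.] 638
scene nut 0.76 [400. 223.] 509
scene nut 0.61 [326. 207.] 147
scene nut 0.53 [220. 199.] 354
scene bar_ball 0.95 [320. 196.] 616
scene bar_ball 0.89 [220. 191.] 1123
scene bar_ball 0.75 [399. 220.] 1516
scene nut_ball 0.9 [399. 224.] 477
scene nut_ball 0.71 [321. 205.] 201
scene nut_ball 0.56 [226. 199.] 335
scene setting_block 0.63 [379. 173.] 748
top jack 0.98 [312. 199.] 1098
top jack 0.88 [302. 127.] 2366
top jack 0.75 [368. 264.] 2275
top spindle 0.84 [309. 195.] 519
top spindle 0.67 [376. 266.] 901
top spindle 0.63 [311. 198.] 1180
top spindle 0.57 [298. 111.] 1050
top nut 0.55 [287. 201.] 115
top nut 0.54 [292.  93.] 164
top nut 0.51 [364. 247.] 250
top bar_ball 0.86 [296. 113.] 946
top bar_ball 0.73 [309. 202.] 342
top bar_ball 0.64 [373. 262.] 955
top nut_ball 0.79 [366. 247.] 214
top nut_ball 0.71 [291.  92.] 187
top nut_ball 0.54 [291. 202.] 103
top setting_block 0.66 [316. 242.] 291
{'time': 0.7, 'joint_pos': array([-1.21301803e+00,  1.25757931e-01, -3.95729630e-02,  1.40537786e+00,
       -3.68443027e-06,  1.57080058e+00]), 'dq': array([-0.0009486 ,  0.00027217,  0.00018799, -0.00042415, -0.00123562,
        0.00034365]), 'tau': array([-2.00640367e-03, -4.35559916e+01,  3.53021657e+01,  8.16827433e-04,
       -1.87868341e-04,  1.38206161e-06]), 'tcp_pos': array([ 0.18385128, -0.49175686,  0.24232901]), 'orientation': array([3.14150508e+00, 3.68405795e-06, 3.57774048e-01]), 'wrist_force': array([ 0.4429213 ,  0.49812521, -0.10228962]), 'torque': array([-0.02563369,  0.01063038, -0.01159432]), 'grasp_force': 0.0, 'finger_gap': 0.0854254135978995}
```

```bash
python3 - <<'E'
from h import *
a=cv2.imread("pics/scene0.png")[120:320,150:500];b=cv2.imread("pics/top0.png")[60:320,220:480]
cv2.imwrite("pics/v1.png",cv2.resize(a,None,fx=2.28,fy=2.28,interpolation=3));cv2.imwrite("pics/v2.png",cv2.resize(b,None,fx=2.3,fy=2.3,interpolation=3))
for c,uv in (("top",(312,199)),("top",(302,127)),("top",(368,264))): print(atz(c,uv,.06),proj("scene",atz(c,uv,.06)))
for c in("scene","top"): print(c,ray(c,(320,200)))
E
```

```text
[ 0.57342823 -0.00085886  0.06      ] [317.00913721 205.84060533]
[0.78569232 0.03394688 0.06      ] [388.7197257  231.79447286]
[ 0.38809164 -0.16842634  0.06      ] [226.39731805 205.16745943]
scene (array([ 1.20335887, -0.6770656 ,  0.66071087]), array([-0.57139222,  0.62430293, -0.53276267]))
top (array([0.51580294, 0.00374226, 1.19048693]), array([ 0.04882518, -0.0247922 , -0.99852576]))
```

View pics/scene0.png

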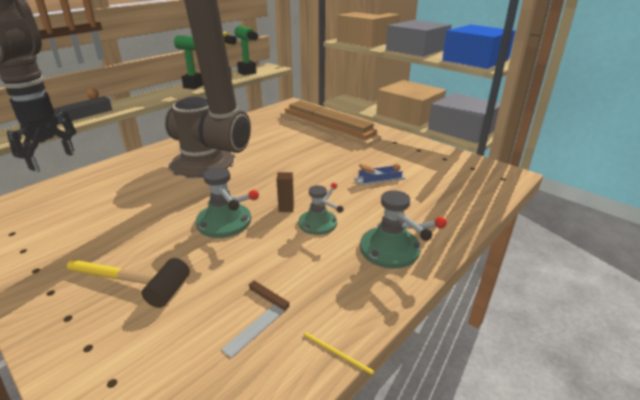

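View pics/v2.png

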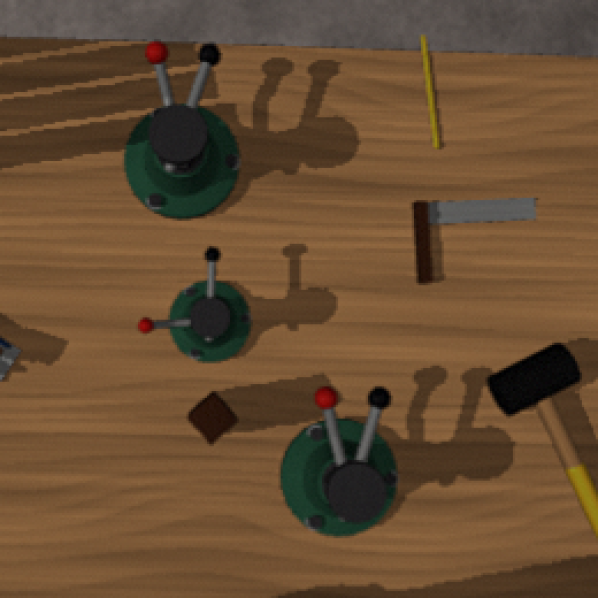

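The top picture shows three jacks. Small one: body (312,199), black ball about (312,171), red ball about (283,201). The larger ones are at (302,127) and (368,264). The small one fits, since it has the setting block about 125 mm away at (312,241), opposite its levers. I'll confirm this in a crop and triangulate its balls.

```bash
python3 - <<'E'
from h import *
from scipy.optimize import least_squares
im={c:cv2.imread(f"pics/{c}0.png") for c in("scene","top")}
cv2.imwrite("pics/v3.png",np.hstack([cv2.resize(im["scene"][170:240,270:360],(396,308),interpolation=3),cv2.resize(im["top"][160:230,265:355],(396,308),interpolation=3)]))
def cent(c,box,red):
    x0,y0,x1,y1=box; a=im[c][y0:y1,x0:x1].astype(float)
    w=np.clip(a[...,2]-1.6*a[...,1]-20,0,None) if red else np.clip(60-a.max(2),0,None)
    ys,xs=np.mgrid[y0:y1,x0:x1]; return np.array([(w*xs).sum(),(w*ys).sum()])/w.sum(), w.sum()
o={}
for n,b1,b2,red in(("red",(326,178,342,192),(276,194,291,209),1),("black",(334,202,346,216),(305,164,319,178),0)):
    u1,_=cent("scene",b1,red);u2,_=cent("top",b2,red)
    r=least_squares(lambda X:np.r_[proj("scene",X)-u1,proj("top",X)-u2],[.6,0,.085])
    print(n,u1,u2,r.x.round(4),r.fun.round(2),"z85:",atz("top",u2,.085).round(4),atz("scene",u1,.085).round(4)); o[n]=r.x
for n,uv,z in(("pad",(311.3,198.3),.112),): print(n,atz("top",uv,z))
E
```

```text
red [333.60214395 184.75650842] [282.52495896 201.13662257] [0.5628 0.082  0.0876] [ 0.5  -0.03  0.33  0.38] z85: [0.564  0.0832 0.085 ] [0.559  0.0843 0.085 ]<stdin>:8: RuntimeWarning: invalid value encountered in divide
Traceback (most recent call last):
ValueError: Residuals are not finite in the initial point.
```

View pics/v3.png

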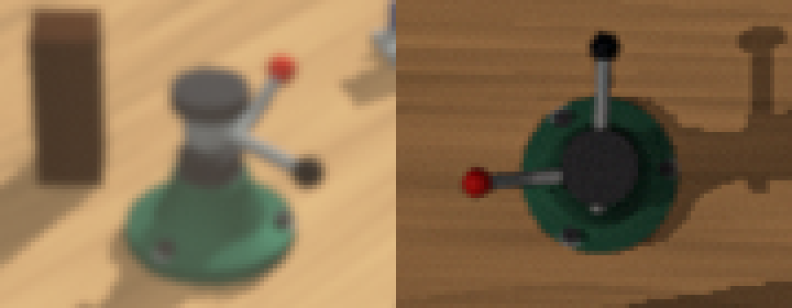

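The crop confirms the smallest jack: the block is beside it, black ball at scene (340,209) / top (312,171), red ball at scene (334,185) / top (283,201). Next I'll fit the axis and both lever angles.

```bash
cat > fit.py <<'E'
from h import *
from scipy.optimize import least_squares
def cent(img,uv,red,r=7):
    x0,y0=int(round(uv[0]))-r,int(round(uv[1]))-r
    a=img[y0:y0+2*r+1,x0:x0+2*r+1].astype(float)
    w=np.clip(a[...,2]-1.6*a[...,1]-20,0,None) if red else np.clip((95 if img.mean()>110 else 45)-a.max(2),0,None)
    ys,xs=np.mgrid[y0:y0+2*r+1,x0:x0+2*r+1]; return np.array([(w*xs).sum(),(w*ys).sum()])/(w.sum()+1e-9)
def ball(ax,th): return [ax[0]+.08*np.cos(th),ax[1]+.08*np.sin(th),.085]
E
python3 - <<'E'
from fit import *
S=cv2.imread("pics/scene0.png");T=cv2.imread("pics/top0.png")
print(S.mean(),T.mean(),S[209,340],T[171,312])
m={}
for n,img,uv,red in(("sr",S,(333.6,184.8),1),("tr",T,(282.6,201.1),1),("sb",S,(340,209),0),("tb",T,(312,170.7),0)):
    m[n]=cent(img,uv,red,5); print(n,m[n])
tp=np.array([265+(600-396)/4.4,160+168/4.4])
f=lambda p:np.r_[proj("scene",ball(p,p[3]))-m["sr"],proj("top",ball(p,p[3]))-m["tr"],proj("scene",ball(p,p[2]))-m["sb"],proj("top",ball(p,p[2]))-m["tb"],proj("top",[p[0],p[1],.112])-tp]
r=least_squares(f,[.57,0,0,1.6],loss="soft_l1"); print(r.x,f(r.x).round(2))
E
```

```text
132.27097135416668 71.03165625 [46 55 63] [10  9  7]
sr [333.60214395 184.75650842]
tr [282.52495896 201.13662257]
sb [339.28960396 208.69306931]
tb [312.03163017 170.13260341]
[ 0.57310524  0.00248176 -0.02436814  1.70202589] [ 0.38  0.76  0.48  0.47  0.52  0.24  0.21  0.72 -0.46 -0.04]
```

Request:
move_arm(steps="0 0 0 1 -0.78 0 0;0 0 0 1 -0.78 0 0;0 0 0 1 -0.78 0 0;0 0 0 1 -0.78 0 0;0 0 0 1 -0.78 0 0;0 0 0 1 -0.78 0 0;0 0 0 1 -0.78 0 0;0 0 0 1 -0.78 0 0;0 0 0 1 -0.78 0 0;0 0 0 1 -0.78 0 0", force=20)

```text
time: 1.95
tcp_pos: [0.3502, -0.2206, 0.2425]
orientation: [3.141, -0.0, 0.358]
wrist_force: [0.1, 0.1, -0.4]
finger_gap: 0.0001
grasp_force: 0.0
```

Request:
move_arm(steps="0 0 0 1 -0.78 0 0;0 0 0 1 -0.78 0 0;0 0 0 1 -0.78 0 0;0 0 0 1 -0.78 0 0;0 0 0 1 -0.78 0 0;0 0 0 1 -0.78 0 0;0 0 0 1 -0.78 0 0;0 0 0 1 -0.78 0 0;0 0 0 1 -0.78 0 0;0 0 0 0.8 -0.6 0 0")

```text
time: 3.2
tcp_pos: [0.5131, 0.0438, 0.2423]
orientation: [3.142, -0.0, 0.358]
wrist_force: [-0.1, -0.2, 0.6]
finger_gap: -0.0
grasp_force: 0.0
```

Request:
move_arm(steps="0 0 -10.3 0 0 0 0;0 0 -10.3 0 0 0 0;0 0 -10.3 0 0 0 0;0 0 -10.3 0 0 0 0;0 0 -10.3 0 0 0 0;0 0 -10.3 0 0 0 0;0 0 -10.3 0 0 0 0;0 0 -10.3 0 0 0 0;0 0 -10.3 0 0 0 0;0 0 -10.3 0 0 0 0")

```text
time: 4.45
tcp_pos: [0.5125, 0.0427, 0.2423]
orientation: [3.142, 0.0, 2.161]
wrist_force: [0.5, 0.4, 1.3]
finger_gap: -0.0003
grasp_force: 0.0
```

Request:
move_arm(steps="0 0 0 0.52 1 0 0;0 0 0 0 0.12 0.5 0;0 0 0 0 0 1 0;0 0 0 0 0 1 0;0 0 0 0 0 1 0;0 0 0 0 0 1 0;0 0 0 0 0 1 0;0 0 0 0 0 0.6 0;0 0 0 0 0 0.4 0;0 0 0 0 0 0 0")

```text
time: 5.7
tcp_pos: [0.5284, 0.0688, 0.0794]
orientation: [-3.141, -0.0, 2.155]
wrist_force: [-0.1, 0.4, -0.2]
finger_gap: 0.0001
grasp_force: 0.0
```

```bash
python3 - <<'E'
from h import *
S=vision.snapshot("scene");T=vision.snapshot("top")
cv2.imwrite("pics/v4.png",np.hstack([cv2.resize(S[140:240,260:370],(396,360),interpolation=3),cv2.resize(T[160:250,265:364],(396,360),interpolation=3)]))
s=get_state();print(s["tcp_pos"],s["wrist_force"],s["time"])
E
```

```text
[0.52910845 0.06901518 0.08047252] [0.29325237 0.16774205 0.28934249] 5.8
```

View pics/v4.png

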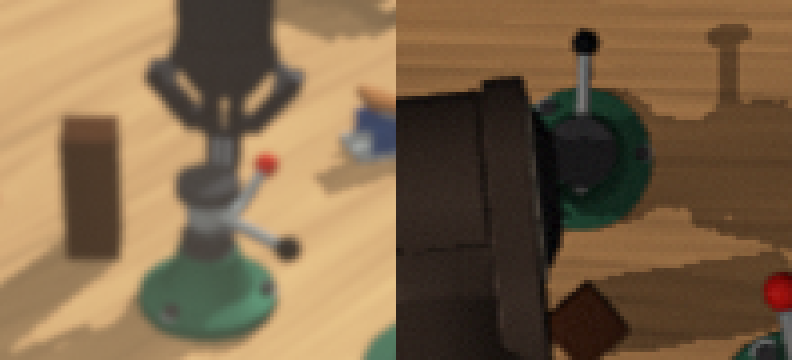

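The closed fingers stand behind the red ball, on its anticlockwise side: scene crop shows the fingers at (222,150) and the red ball at (265,165). Now I'll sweep clockwise along the arc.

Request:
move_arm(steps="0 0 6 -0.018 0.335 0 0;0 0 6 -0.018 0.335 0 0;0 0 6 -0.018 0.335 0 0;0 0 6 -0.018 0.335 0 0;0 0 6 -0.018 0.335 0 0")

```text
time: 6.42
tcp_pos: [0.5687, 0.0822, 0.0808]
orientation: [3.14, 0.0, 1.629]
wrist_force: [-0.2, -1.3, 0.4]
finger_gap: -0.0002
grasp_force: 0.4
```

Request:
move_arm(steps="0 0 6 -0.018 0.335 0 0;0 0 6 -0.018 0.335 0 0;0 0 6 -0.018 0.335 0 0;0 0 6 -0.018 0.335 0 0;0 0 0 0 0 0 0")

```text
time: 7.05
tcp_pos: [0.6018, 0.0771, 0.0806]
orientation: [3.14, -0.001, 1.214]
wrist_force: [-0.5, 0.1, -0.3]
finger_gap: 0.0001
grasp_force: 0.0
```

```bash
cat > look.py <<'E'
from fit import *
import sys
S=vision.snapshot("scene")
ax=np.array([.5731,.0025])
m=(S[...,2].astype(float)>1.6*S[...,1]+35); m[:,:300]=0;m[:,385:]=0;m[:165]=0;m[225:]=0
ys,xs=np.nonzero(m); 
u=cent(S,(xs.mean(),ys.mean()),1,6) if len(xs) else None
print("red",len(xs),u)
if u is not None:
    r=least_squares(lambda p:proj("scene",ball(ax,p[0]))-u,[.7]);print("red ang",r.x,r.fun)
b=cent(S,(340,209),0,5);r=least_squares(lambda p:proj("scene",ball(ax,p[0]))-b,[0.]);print("black",b,"ang",r.x,r.fun)
s=get_state();p=s["tcp_pos"];d=p[:2]-ax;print("tcp",p,"ang",np.arctan2(d[1],d[0]),"rad",np.hypot(*d),s["wrist_force"],s["time"])
cv2.imwrite(f"pics/{sys.argv[1]}.png",cv2.resize(S[140:240,260:380],(720,600),interpolation=3))
E
python3 look.py v5
```

```text
red 26 [346.11465503 194.41379889]
red ang [0.95925751] [ 0.08133864 -0.04279139]
black [339.30254041 208.62355658] ang [-0.0365392] [0.26064735 0.4500204 ]
tcp [0.60141365 0.07716351 0.08038774] ang 1.2083339606657864 rad 0.07985175068002429 [ 0.37381142  0.12000264 -0.9298438 ] 7.1
```

Request:
move_arm(steps="0 0 3 -0.005 0.167 0 0;0 0 3 -0.005 0.167 0 0;0 0 3 -0.005 0.167 0 0;0 0 0 0 0 0 0;0 0 0 0 0 0 0")

```text
time: 7.72
tcp_pos: [0.6122, 0.0719, 0.08]
orientation: [3.141, -0.0, 1.058]
wrist_force: [-0.7, -0.4, -0.5]
finger_gap: 0.0002
grasp_force: 0.0
```

Request:
move_arm(steps="0 0 1.5 -0.002 0.084 0 0;0 0 0 0 0 0 0")

```text
time: 7.98
tcp_pos: [0.6141, 0.0707, 0.0799]
orientation: [-3.142, -0.0, 1.03]
wrist_force: [0.2, 1.6, -0.4]
finger_gap: 0.0003
grasp_force: 0.2
```

Request:
move_arm(steps="0 0 1.5 -0.002 0.084 0 0;0 0 0 0 0 0 0")

```text
time: 8.22
tcp_pos: [0.616, 0.0695, 0.0798]
orientation: [3.142, 0.0, 1.003]
wrist_force: [-0.9, 0.5, 0.3]
finger_gap: 0.0004
grasp_force: 0.2
```

Request:
move_arm(steps="0 0 1 -0.001 0.056 0 0;0 0 0 0 0 0 0")

```text
time: 8.48
tcp_pos: [0.6171, 0.0688, 0.0798]
orientation: [3.142, 0.0, 0.986]
wrist_force: [-0.8, 0.5, -0.5]
finger_gap: -0.0
grasp_force: 0.2
```

Request:
move_arm(steps="0 0 1 -0.001 0.056 0 0;0 0 0 0 0 0 0")

```text
time: 8.72
tcp_pos: [0.6183, 0.068, 0.0798]
orientation: [3.142, 0.0, 0.968]
wrist_force: [0.1, 0.7, 0.9]
finger_gap: -0.0
grasp_force: 0.2
```

Request:
move_arm(steps="0 0 1 -0.001 0.056 0 0;0 0 0 0 0 0 0")

```text
time: 8.98
tcp_pos: [0.6194, 0.0672, 0.0798]
orientation: [3.142, 0.0, 0.951]
wrist_force: [-0.1, 0.4, 1.1]
finger_gap: -0.0002
grasp_force: 0.2
```

Request:
move_arm(steps="0 0 1.2 -0.001 0.067 0 0;0 0 0 0 0 0 0")

```text
time: 9.22
tcp_pos: [0.6208, 0.0661, 0.0798]
orientation: [3.142, -0.0, 0.93]
wrist_force: [-0.6, 0.8, -0.2]
finger_gap: 0.0001
grasp_force: 0.2
```

Request:
move_arm(steps="0 0 1.2 -0.001 0.067 0 0;0 0 0 0 0 0 0")

```text
time: 9.48
tcp_pos: [0.6221, 0.0651, 0.0798]
orientation: [3.142, 0.0, 0.909]
wrist_force: [-0.0, -0.3, 0.1]
finger_gap: 0.0004
grasp_force: 0.2
```

Request:
move_arm(steps="0 0 1.2 -0.001 0.067 0 0;0 0 0 0 0 0 0")

```text
time: 9.72
tcp_pos: [0.6234, 0.0641, 0.0797]
orientation: [3.142, 0.0, 0.888]
wrist_force: [-0.7, 1.4, 0.0]
finger_gap: -0.0003
grasp_force: 0.2
```

Request:
move_arm(steps="0 0 1.2 -0.001 0.067 0 0;0 0 0 0 0 0 0")

```text
time: 9.98
tcp_pos: [0.6247, 0.063, 0.0798]
orientation: [3.141, 0.0, 0.867]
wrist_force: [-0.3, 0.3, -0.2]
finger_gap: 0.0002
grasp_force: 0.2
```

Request:
move_arm(steps="0 0 1.2 -0.001 0.067 0 0;0 0 0 0 0 0 0")

```text
time: 10.22
tcp_pos: [0.626, 0.0619, 0.0798]
orientation: [3.142, 0.0, 0.846]
wrist_force: [-0.5, 0.4, 1.0]
finger_gap: -0.0003
grasp_force: 0.2
```

```bash
python3 look.py v6
```

```text
red 25 [346.60690959 199.9886559 ]
red ang [0.58826642] [0.52687418 0.09824996]
black [339.22645291 208.3006012 ] ang [-0.03240043] [0.42246763 0.72310422]
tcp [0.62592095 0.06190554 0.07977952] ang 0.8440033027040595 rad 0.07949258104669424 [-0.12150241  0.33419215  0.82013905] 10.275
```

Request:
move_arm(steps="0 0 1.2 -0.001 0.067 0 0;0 0 0 0 0 0 0")

```text
time: 10.52
tcp_pos: [0.6272, 0.0608, 0.0798]
orientation: [3.142, 0.0, 0.825]
wrist_force: [0.2, 0.2, 0.5]
finger_gap: -0.0003
grasp_force: 0.2
```

Request:
move_arm(steps="0 0 1.2 -0.001 0.067 0 0;0 0 0 0 0 0 0")

```text
time: 10.78
tcp_pos: [0.6284, 0.0596, 0.0798]
orientation: [3.142, -0.0, 0.804]
wrist_force: [-0.4, 0.5, -0.2]
finger_gap: 0.0001
grasp_force: 0.2
```

Request:
move_arm(steps="0 0 1.2 -0.001 0.067 0 0;0 0 0 0 0 0 0")

```text
time: 11.02
tcp_pos: [0.6296, 0.0584, 0.0798]
orientation: [3.142, -0.0, 0.783]
wrist_force: [-0.5, 0.3, -0.1]
finger_gap: -0.0004
grasp_force: 0.2
```

Request:
move_arm(steps="0 0 1.2 -0.001 0.067 0 0;0 0 0 0 0 0 0")

```text
time: 11.28
tcp_pos: [0.6304, 0.0577, 0.0798]
orientation: [-3.141, -0.0, 0.763]
wrist_force: [-1.5, 4.0, 0.9]
finger_gap: -0.0001
grasp_force: 1.7
```

Request:
move_arm(steps="0 0 1.2 -0.001 0.067 0 0;0 0 0 0 0 0 0")

```text
time: 11.52
tcp_pos: [0.6316, 0.0565, 0.0797]
orientation: [-3.141, -0.0, 0.742]
wrist_force: [-2.3, 3.8, 1.0]
finger_gap: -0.0001
grasp_force: 2.4
```

Request:
move_arm(steps="0 0 1.2 -0.001 0.067 0 0;0 0 0 0 0 0 0")

```text
time: 11.78
tcp_pos: [0.6328, 0.0551, 0.0797]
orientation: [-3.141, -0.0, 0.721]
wrist_force: [-2.1, 4.5, 0.5]
finger_gap: -0.0001
grasp_force: 2.4
```

It landed, at about 4.5 N. I'll back off and measure.

Request:
move_arm(steps="0 0 0 0 -0.5 0 0;0 0 0 0 -0.3 -1 0;0 0 0 0 0 -1 0;0 0 0 0 0 -1 0;0 0 0 0 0 0 0")

```text
time: 12.4
tcp_pos: [0.6208, 0.0698, 0.1571]
orientation: [3.138, -0.003, 0.721]
wrist_force: [0.7, -1.0, -0.1]
finger_gap: 0.0001
grasp_force: 0.0
```

```bash
python3 look.py v7
```

```text
red 21 [346.00777822 201.76406063]
red ang [0.46571334] [0.54232952 0.23181812]
black [338.52719665 208.95188284] ang [-0.07175065] [0.2896282  0.53831897]
tcp [0.62016394 0.06976618 0.15550689] ang 0.9602937248285582 rad 0.08209599827825535 [ 0.90281358  0.55775006 -1.02979153] 12.45
```

View pics/v7.png

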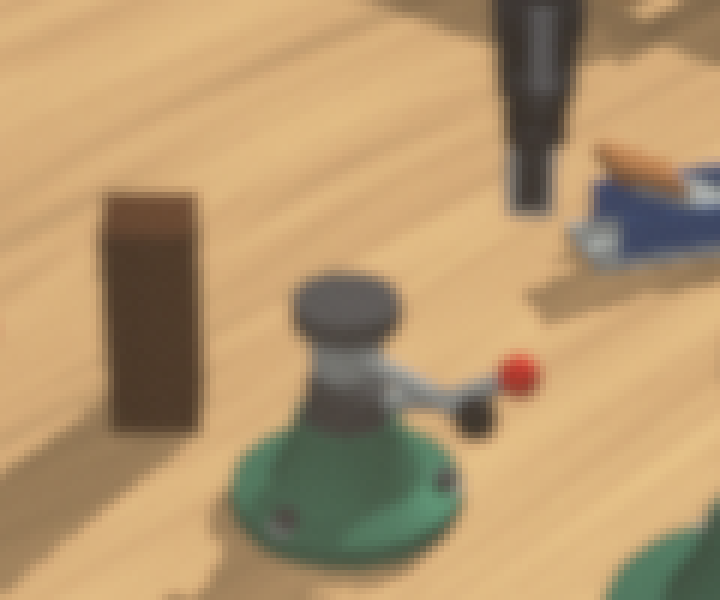

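Landed at a separation of about 0.54 rad. The black ball (475,415 in the crop) has been dragged only about 3 mm. Next I go over both balls with the gripper open.

Request:
move_arm(steps="0 0 9.9 0 0 0 1;0 0 9.9 0 0 0 1;0 0 9.9 0 0 0 1;0 0 0 0.35 0.75 0 1;0 0 0 0.35 0.75 0 1;0 0 0 0 0.75 0 1;0 0 0 0 0 0 1;0 0 0 0 0 0 1", force=20)

```text
time: 13.45
tcp_pos: [0.6481, 0.0179, 0.1547]
orientation: [-3.141, 0.0, 0.202]
wrist_force: [0.1, -0.3, -0.1]
finger_gap: 0.0851
grasp_force: 0.0
```

Request:
move_arm(steps="0 0 0 0 0 0.8 1;0 0 0 0 0 0.8 1;0 0 0 0 0 0.8 1;0 0 0 0 0 0.6 1;0 0 0 0 0 0.23 1;0 0 0 0 0 0 1;0 0 0 0 0 0 1")

```text
time: 14.32
tcp_pos: [0.6487, 0.0183, 0.0749]
orientation: [3.141, -0.001, 0.203]
wrist_force: [0.0, -0.6, 0.2]
finger_gap: 0.0851
grasp_force: 0.0
```

```bash
python3 look.py v8
```

```text
red 22 [345.97110423 201.90402477]
red ang [0.45670588] [0.51826642 0.23098044]
black [336.96428571 207.63819876] ang [-0.10500633] [1.12032352 2.23247374]
tcp [0.64869665 0.01831917 0.07496269] ang 0.20628101765591497 rad 0.07723406123546131 [-0.992898   -0.26625535  0.62079416] 14.375
```

View pics/v8.png

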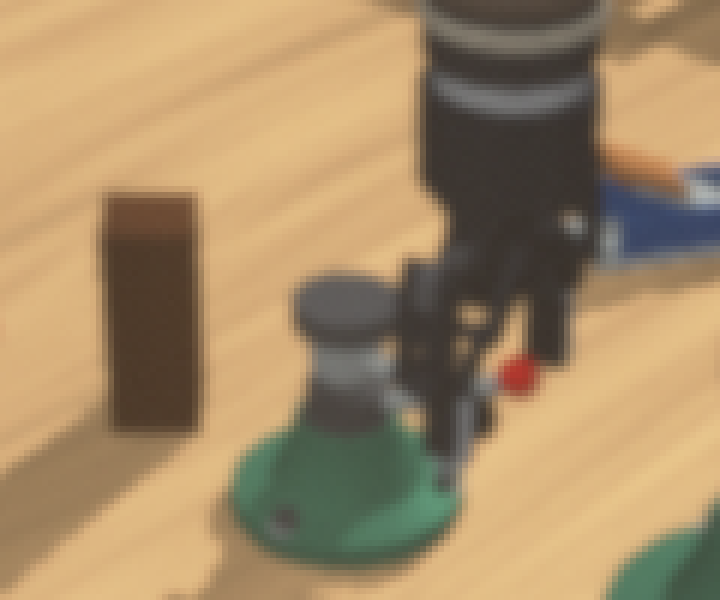

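```bash
python3 - <<'E'
from h import *
for y in(.0425,.057):
  for z in(.06,.07,.08,.09): print(y,z,((proj("scene",[.6487-y*.2013,.0183+y*.98,z])-[260,140])*6).round())
E
```

```text
0.0425 0.06 [540. 396.]
0.0425 0.07 [541. 378.]
0.0425 0.08 [542. 359.]
0.0425 0.09 [542. 340.]
0.057 0.06 [554. 381.]
0.057 0.07 [555. 363.]
0.057 0.08 [556. 345.]
0.057 0.09 [557. 326.]
```

The fingers straddle both balls: red at (520,377), right finger tip at (548,362), left finger outside the black ball at (440,450). I'll lower 4 mm and close in small steps.

Request:
move_arm(steps="0 0 0 0 0 0.16 0.9;0 0 0 0 0 0 0.8;0 0 0 0 0 0 0.8;0 0 0 0 0 0 0.8", force=20)

```text
time: 14.88
tcp_pos: [0.6482, 0.0183, 0.0701]
orientation: [3.142, -0.0, 0.202]
wrist_force: [-0.7, 0.1, 0.3]
finger_gap: 0.0685
grasp_force: 0.0
```

Request:
move_arm(steps="0 0 0 0 0 0 0.77;0 0 0 0 0 0 0.77;0 0 0 0 0 0 0.77")

```text
time: 15.25
tcp_pos: [0.6482, 0.0183, 0.07]
orientation: [3.142, 0.0, 0.202]
wrist_force: [0.7, 0.0, -0.2]
finger_gap: 0.0656
grasp_force: 0.0
```

Request:
move_arm(steps="0 0 0 0 0 0 0.755;0 0 0 0 0 0 0.755")

```text
time: 15.5
tcp_pos: [0.6482, 0.0183, 0.07]
orientation: [-3.142, -0.0, 0.202]
wrist_force: [-0.0, 0.1, 0.8]
finger_gap: 0.0644
grasp_force: 0.0
```

Request:
move_arm(steps="0 0 0 0 0 0 0.74;0 0 0 0 0 0 0.74")

```text
time: 15.75
tcp_pos: [0.6482, 0.0183, 0.0701]
orientation: [3.142, -0.0, 0.202]
wrist_force: [0.3, -0.7, -0.4]
finger_gap: 0.0626
grasp_force: 0.0
```

Request:
move_arm(steps="0 0 0 0 0 0 0.73;0 0 0 0 0 0 0.73")

```text
time: 16.0
tcp_pos: [0.6482, 0.0183, 0.07]
orientation: [3.142, 0.0, 0.202]
wrist_force: [-0.2, 0.9, -0.8]
finger_gap: 0.0623
grasp_force: 0.0
```

Request:
move_arm(steps="0 0 0 0 0 0 0.72;0 0 0 0 0 0 0.72")

```text
time: 16.25
tcp_pos: [0.6482, 0.0182, 0.0701]
orientation: [3.141, -0.0, 0.202]
wrist_force: [-0.2, -0.2, -0.5]
finger_gap: 0.0617
grasp_force: 0.3
```

Request:
move_arm(steps="0 0 0 0 0 0 0.71;0 0 0 0 0 0 0.71")

```text
time: 16.5
tcp_pos: [0.6483, 0.0179, 0.0702]
orientation: [3.141, -0.0, 0.202]
wrist_force: [1.1, -2.5, 1.4]
finger_gap: 0.0611
grasp_force: 1.2
```

Request:
move_arm(steps="0 0 0 0 0 0 0.7;0 0 0 0 0 0 0.7")

```text
time: 16.75
tcp_pos: [0.6484, 0.0177, 0.0703]
orientation: [3.141, -0.0, 0.202]
wrist_force: [0.1, -5.9, 1.8]
finger_gap: 0.0596
grasp_force: 2.5
```

Request:
move_arm(steps="0 0 0 0 0 0 0.69;0 0 0 0 0 0 0.69")

```text
time: 17.0
tcp_pos: [0.6485, 0.0177, 0.0704]
orientation: [3.14, -0.001, 0.202]
wrist_force: [-0.3, -5.0, 2.6]
finger_gap: 0.059
grasp_force: 2.9
```

Request:
move_arm(steps="0 0 0 0 0 0 0.68;0 0 0 0 0 0 0.68")

```text
time: 17.25
tcp_pos: [0.6486, 0.0177, 0.0705]
orientation: [3.14, -0.001, 0.202]
wrist_force: [0.4, -4.5, 2.9]
finger_gap: 0.0585
grasp_force: 5.2
```

```bash
python3 look.py v9
```

```text
red 32 [346.06996587 201.66396473]
red ang [0.47308685] [0.52804422 0.21786615]
black [336.66789396 208.06774669] ang [-0.12459856] [0.97325341 2.02093555]
tcp [0.64857566 0.01772859 0.07049536] ang 0.19909514678883017 rad 0.07699665304243512 [ 1.00246243 -4.85802469  3.25278608] 17.3
```

Request:
move_arm(steps="0 0 0 0 0 0 0.67;0 0 0 0 0 0 0.67")

```text
time: 17.55
tcp_pos: [0.6487, 0.0177, 0.0707]
orientation: [3.14, -0.001, 0.202]
wrist_force: [0.3, -5.3, 3.0]
finger_gap: 0.0571
grasp_force: 7.7
```

Request:
move_arm(steps="0 0 0 0 0 0 0.66;0 0 0 0 0 0 0.66")

```text
time: 17.8
tcp_pos: [0.6488, 0.0177, 0.0709]
orientation: [3.14, -0.001, 0.202]
wrist_force: [1.0, -5.2, 4.9]
finger_gap: 0.0567
grasp_force: 10.1
```

Request:
move_arm(steps="0 0 0 0 0 0 0.65;0 0 0 0 0 0 0.65")

```text
time: 18.05
tcp_pos: [0.649, 0.0177, 0.071]
orientation: [3.14, -0.002, 0.202]
wrist_force: [0.8, -6.7, 4.5]
finger_gap: 0.0555
grasp_force: 11.2
```

Request:
move_arm(steps="0 0 0 0 0 0 0.64;0 0 0 0 0 0 0.64")

```text
time: 18.3
tcp_pos: [0.6491, 0.0177, 0.0712]
orientation: [3.14, -0.002, 0.202]
wrist_force: [0.7, -5.8, 5.6]
finger_gap: 0.0547
grasp_force: 12.2
```

Request:
move_arm(steps="0 0 0 0 0.016 0 0.63;0 0 0 0 0 0 0.63")

```text
time: 18.55
tcp_pos: [0.6492, 0.0175, 0.0714]
orientation: [3.141, -0.003, 0.202]
wrist_force: [0.5, -4.0, 6.9]
finger_gap: 0.054
grasp_force: 12.8
```

Request:
move_arm(steps="0 0 0 0 0.016 0 0.62;0 0 0 0 0 0 0.62")

```text
time: 18.8
tcp_pos: [0.6494, 0.0174, 0.0716]
orientation: [3.141, -0.003, 0.202]
wrist_force: [0.2, -4.0, 7.9]
finger_gap: 0.0534
grasp_force: 13.6
```

Request:
move_arm(steps="0 0 0 0 0.016 -0.02 0.61;0 0 0 0 0 0 0.61")

```text
time: 19.05
tcp_pos: [0.6495, 0.0172, 0.0718]
orientation: [3.141, -0.003, 0.202]
wrist_force: [1.6, -2.8, 6.6]
finger_gap: 0.0523
grasp_force: 14.6
```

Request:
move_arm(steps="0 0 0 0 0.016 -0.02 0.6;0 0 0 0 0 0 0.6")

```text
time: 19.3
tcp_pos: [0.6495, 0.017, 0.072]
orientation: [-3.141, -0.003, 0.202]
wrist_force: [1.3, -3.0, 6.1]
finger_gap: 0.051
grasp_force: 15.6
```

```bash
python3 look.py v10
```

```text
red 33 [345.89376192 202.11985835]
red ang [0.4424573] [0.49454877 0.23476188]
black [336.95838588 208.22446406] ang [-0.11641633] [0.86903669 1.77373529]
tcp [0.64954167 0.01699334 0.07197196] ang 0.18737584615040329 rad 0.07780350369922105 [ 2.72187287 -1.44012239  5.78447285] 19.35
```

View pics/v10.png

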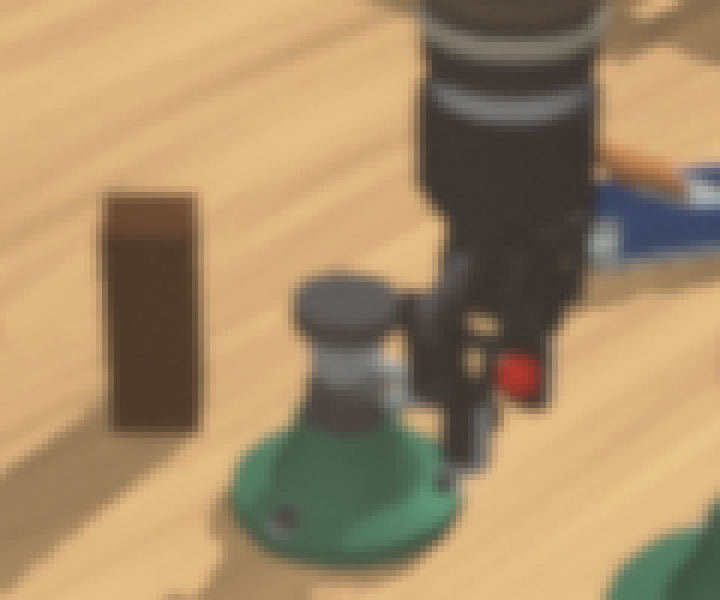

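The pinch is seated: the red ball at (520,377) is flat against the right finger and the left finger is on the black ball. A little more is needed.

Request:
move_arm(steps="0 0 0 0 0.016 -0.02 0.59;0 0 0 0 0 0 0.59")

```text
time: 19.6
tcp_pos: [0.6496, 0.0168, 0.0722]
orientation: [-3.141, -0.002, 0.203]
wrist_force: [3.8, -1.1, 5.3]
finger_gap: 0.051
grasp_force: 16.5
```

Request:
move_arm(steps="0 0 0 0 0.01 -0.02 0.582;0 0 0 0 0 0 0.582;0 0 0 0 0 0 0.582")

```text
time: 19.98
tcp_pos: [0.6496, 0.0165, 0.0724]
orientation: [-3.141, -0.002, 0.203]
wrist_force: [5.8, -1.2, 3.5]
finger_gap: 0.0504
grasp_force: 17.4
```

Request:
move_arm(steps="0 0 0 0 0 0 0.65;0 0 0 0 0 0 0.75;0 0 0 0 0 0 0.9;0 0 0 0 0 0 0.9;0 0 0 0 0 0 0.9")

```text
time: 20.6
tcp_pos: [0.6485, 0.016, 0.072]
orientation: [3.142, 0.0, 0.202]
wrist_force: [0.2, -0.3, 0.2]
finger_gap: 0.0767
grasp_force: 0.0
```

Request:
move_arm(steps="0 0 0 0 0 -0.6 0.9;0 0 0 0 0 -1 0.9;0 0 0 0 0 -1 0.9;0 0 0 0 0 -1 0.9;0 0 0 -0.5 0 -1 0.9;0 0 0 -1 0 -1 0.9;0 0 0 -1 0 0 0.9;0 0 0 -1 0 0 0.9;0 0 0 -1 0 0 0.9;0 0 0 -1 0 0 0.9")

```text
time: 21.85
tcp_pos: [0.5133, -0.0117, 0.2134]
orientation: [3.141, -0.002, 0.202]
wrist_force: [0.1, -0.1, -0.1]
finger_gap: 0.0771
grasp_force: 0.0
```

Request:
move_arm(steps="0 0 0 -1 0 0 0.9;0 0 0 -1 0 0 0.9;0 0 0 -1 0 0 0.9;0 0 0 -1 0 0 0.9;0 0 0 -1 0 0 0.9;0 0 0 0 0 0 0.9;0 0 0 0 0 0 0.9")

```text
time: 22.72
tcp_pos: [0.3923, -0.0367, 0.2129]
orientation: [3.141, -0.002, 0.202]
wrist_force: [0.7, 0.1, -0.0]
finger_gap: 0.0769
grasp_force: 0.0
```

```bash
python3 look.py v11; python3 - <<'E'
from fit import *
T=vision.snapshot("top"); cv2.imwrite("pics/v12.png",cv2.resize(T[150:260,250:370],(720,660))[:600])
b=cent(T,(312,171),0,5);print("top black",b,atz("top",b,.085)-atz("top",(312.03,170.13),.085))
for p in(spotter.outline_of("top","nut_ball"))[:3]:print(p["uv"],p["confidence"])
E
```

```text
red 22 [345.88543169 202.06078714]
red ang [0.44555904] [0.52539809 0.24607603]
black [339.31818182 208.52380952] ang [-0.03382788] [0.3012177  0.51711747]
tcp [ 0.3923651  -0.03665861  0.21259746] ang -2.928227274901655 rad 0.18492837084448516 [ 0.64051167 -0.18071167 -0.36040713] 22.775
top black [312.16706161 170.11729858] [ 4.71298495e-05 -3.92573765e-04  0.00000000e+00]
[363.4, 244.3] 0.76
[306.1, 177.7] 0.52
[292.4, 91.0] 0.46
```

View pics/v12.png

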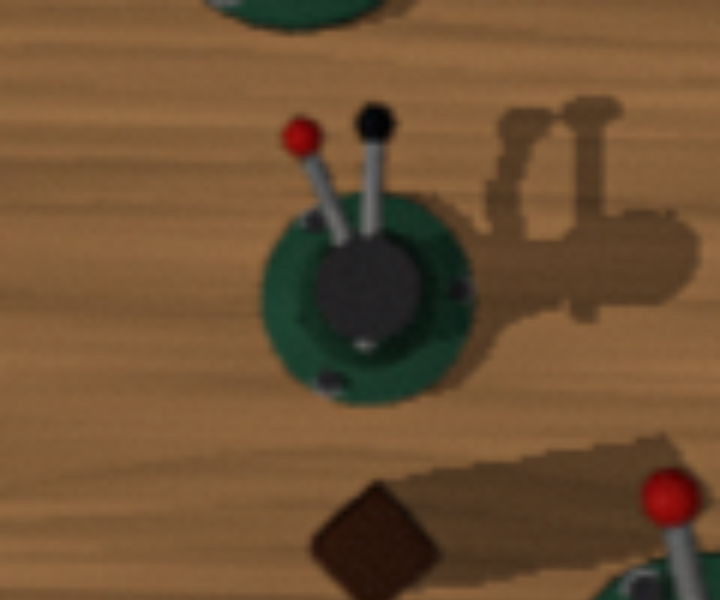

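The black ball (375,122) is back within 0.5 mm of its start. The red ball (302,137) sits about 0.06 rad closer to it than at landing, so the nut is tight. The block hasn't moved and the arm is clear.

```bash
python3 -c "
from station import env; print(env.finish_job())"
```

```text
the job is handed in; nothing more can be done
None
```

I locked the smallest jack and handed the job in at about 23 s: the nut was pulled up to an estimated 16–17 N on the red ball, with the black ball within about 0.5 mm of its start; I overran the landing slightly and dragged it about 3 mm, which came back during the pinch.

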